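Find the key that unlocks the stain box

TASK

The stain box is locked and nobody remembers which of the three keys in the key block opens it. Try the keys in the lock until one turns, turn that one clockwise until the lid springs open, and leave it in the lock; any key that does not turn goes back standing in the key block. Do not knock the bisque cup.

Things in the scene. Friction and masses are not known exactly. Their poses are not given: they have to be found in the camera images.
- stain_box: Green painted steel box, fixed to the bench: 170 mm deep (x), 190 mm wide (y), 80 mm high. Origin: centre of its underside; x points from the front to the hinge at the back, y left, z up. The front 60 mm of its top is a fixed deck with the lock, the rest is the lid, level with the deck. A key goes in with its bit toward +y of the box, straight down 36 mm until its collar sits on the brass; only then does it turn.
- keyhole (a point): Centre of the keyhole, on top of the brass escutcheon plate (36 x 54 mm) in the box's front deck: 55 mm in front of the box's centre, 81 mm above the bench; axes as the box. A square 12 mm hole for the shank, with a slot 7 mm wide for the bit that runs toward +y to 15 mm from the centre. It opens straight up; nothing round it is higher. The lid's front edge is 30 mm behind it.
- lock (a joint): The mechanism that the key turns, rad: 0 locked, 1.2 its stop. It turns clockwise seen from above (bit from +y toward +x of the box). All three keys go in; a wrong one turns 0.3 to 0.6 rad and meets a hard stop (this joint then reads under 0.3), turns back and lifts out. The key has 0.2 to 0.4 rad of play in it, friction 0.05 N m, no spring. The lid lets go at about 0.75. A turned key cannot be lifted out.
- box_lid (a joint): Lid of the stain box, 109 x 190 mm, hinged along its back edge, rad: 0 shut, 1.2 its open stop. A spring lifts it: as soon as the lock lets go it rises by itself within about 2 s to 1.2 and stays. It stays shut while locked.
- key_block_top (a point): Centre of the top of the wooden key block (56 mm in x, 172 in y, 48 high, fixed to the bench), axes as the block. Three slots, for shanks at y = -55, 0 and +55 mm, x = 0: each 13 mm wide in x and from 7 mm on the -y side of the shank to 16 mm on its +y side. A key stands in a slot, bit toward +y of the block, collar on the top. At the start each slot holds a key, in any order.
- key_red_head (a point): Centre of the red plastic head of a loose steel key, where to grip it: a flat plate 30 mm along x, 9 mm thick along y (pinch across y), 28 mm high, from 15 mm below to 13 mm above this point. z points up, away from the shank; x is where the bit points. Which key fits changes from run to run; colour and place do not tell.
- key_red_collar (a point): Centre of the underside of the red key's collar (disc 22 mm across, 4 mm thick), 29 mm below the head's centre, same axes. Below it the shank, 9 mm across, goes down 36 mm, the last 6 mm tapered; the bit is a flag 4 mm thick reaching 13.5 mm from the axis toward x, from 5.5 to 28.5 mm below the collar, with one notch and a V-shaped lower edge 2 mm deep.
- key_blue_head (a point): Centre of the blue plastic head of a loose steel key, where to grip it: a flat plate 30 mm along x, 9 mm thick along y (pinch across y), 28 mm high, from 15 mm below to 13 mm above this point. z points up, away from the shank; x is where the bit points. Which key fits changes from run to run; colour and place do not tell.
- key_blue_collar (a point): Centre of the underside of the blue key's collar (disc 22 mm across, 4 mm thick), 29 mm below the head's centre, same axes. Below it the shank, 9 mm across, goes down 36 mm, the last 6 mm tapered; the bit is a flag 4 mm thick reaching 13.5 mm from the axis toward x, from 5.5 to 28.5 mm below the collar, with one notch and a V-shaped lower edge 2 mm deep.
- key_yellow_head (a point): Centre of the yellow plastic head of a loose steel key, where to grip it: a flat plate 30 mm along x, 9 mm thick along y (pinch across y), 28 mm high, from 15 mm below to 13 mm above this point. z points up, away from the shank; x is where the bit points. Which key fits changes from run to run; colour and place do not tell.
- key_yellow_collar (a point): Centre of the underside of the yellow key's collar (disc 22 mm across, 4 mm thick), 29 mm below the head's centre, same axes. Below it the shank, 9 mm across, goes down 36 mm, the last 6 mm tapered; the bit is a flag 4 mm thick reaching 13.5 mm from the axis toward x, from 5.5 to 28.5 mm below the collar, with one notch and a V-shaped lower edge 2 mm deep.
- cup_mid (a point): Middle of a loose bisque cup, pale terracotta, 71 mm across, 77 mm high, standing on the bench behind the key block; fragile, not part of the job.
Things that resemble listed ones, but are neither listed nor needed, are in the scene too. Leave any turquoise look-alike of the part that bears key_blue_head alone.

How it is judged:
On the way, in this order (a step that is already met when the one before it is completed fails the run):
1. a key is seated in the lock ((distance between key_red_collar and keyhole below 0.006 m or distance between key_blue_collar and keyhole below 0.006 m or distance between key_yellow_collar and keyhole below 0.006 m)), for 0.1 s.
2. the lock has been turned (value of joint lock above 0.6 rad), for 0.1 s.
At the end, for the whole second after the job is handed in: Lock turned past 0.6 rad, lid open past 0.9 rad; one key seated in the lock (collar within 6 mm of the keyhole), the other two standing in slots of the key block (collar within 4 mm of its top and 12 mm of its middle line, leaning under 0.2 rad) (value of joint lock above 0.6 rad and value of joint box_lid above 0.9 rad and ((distance between key_red_collar and keyhole below 0.006 m and z of key_blue_collar in the frame of key_block_top between -0.004 and 0.004 m and x of key_blue_collar in the frame of key_block_top between -0.012 and 0.012 m and y of key_blue_collar in the frame of key_block_top between -0.075 and 0.075 m and angle between each of key_blue_collar, key_yellow_collar's own z axis and vertical below 0.2 rad and z of key_yellow_collar in the frame of key_block_top between -0.004 and 0.004 m and x of key_yellow_collar in the frame of key_block_top between -0.012 and 0.012 m and y of key_yellow_collar in the frame of key_block_top between -0.075 and 0.075 m) or (distance between key_blue_collar and keyhole below 0.006 m and z of key_red_collar in the frame of key_block_top between -0.004 and 0.004 m and x of key_red_collar in the frame of key_block_top between -0.012 and 0.012 m and y of key_red_collar in the frame of key_block_top between -0.075 and 0.075 m and angle between each of key_red_collar, key_yellow_collar's own z axis and vertical below 0.2 rad and z of key_yellow_collar in the frame of key_block_top between -0.004 and 0.004 m and x of key_yellow_collar in the frame of key_block_top between -0.012 and 0.012 m and y of key_yellow_collar in the frame of key_block_top between -0.075 and 0.075 m) or (distance between key_yellow_collar and keyhole below 0.006 m and z of key_red_collar in the frame of key_block_top between -0.004 and 0.004 m and x of key_red_collar in the frame of key_block_top between -0.012 and 0.012 m and y of key_red_collar in the frame of key_block_top between -0.075 and 0.075 m and angle between each of key_red_collar, key_blue_collar's own z axis and vertical below 0.2 rad and z of key_blue_collar in the frame of key_block_top between -0.004 and 0.004 m and x of key_blue_collar in the frame of key_block_top between -0.012 and 0.012 m and y of key_blue_collar in the frame of key_block_top between -0.075 and 0.075 m))); the robot touches nothing.
It fails at once if the bisque cup is knocked (moved more than 20 mm) (distance of cup_mid from where it was at the start of the episode above 0.02 m).
It also fails if it takes over 72 s, if anything falls off the work surface, if the arm or the gripper's body presses on something with over 40 N, if the wrist force passes 120 N, or if a joint passes its speed limit or range.

ROBOT

A 6-joint arm with a two-finger parallel gripper is mounted at the origin on a cart in front of the work surface, level with it; the furniture and walls round the work are solid. World frame = base frame: x ahead of the robot, y to its left, z up, the work surface at z = 0. Lengths are in m, angles in rad, forces in N, time in s.
With the tool pointing down it reaches from about 0.35 to 0.85 m from the base axis. Payload 8.1 kg.
Tool frame: the origin (TCP) lies at the centre of the arm's flange, where the gripper is bolted on; the fingertips stand ahead of it and the grasp point (between the pads) lies 167 mm ahead of it (env.nose_length is the z of the fingertips in the tool frame, in m); z points along the fingers, y is the direction in which the jaws open and shut (so a half turn about z gives the same grasp; the last joint's range is limited). The gripper opens to 93 mm and grips with 3 to 60 N. Pads are 15 mm wide; open, the fingers measure 128 mm over their backs; the gripper's body (75 mm by 188 mm) begins 65 mm behind the grasp point.
Start: joints at [-1.432, 0.13, 1.488, -0, 1.523, -0.085], TCP at [0.133, -0.585, 0.405] pointing down, gripper open.
Joint ranges: [-2.96, 2.96], [-0.89, 2.26], [0.02, 2.5], [-1.34, 4.48], [0, 2.73], [-2.66, 2.66]. Speed limits (rad/s): [2.39, 2.39, 2.79, 3.14, 3.14, 3.14].

INTERFACE

Orientations are given as a rotation vector (axis times angle).
In Python, from rig import env gives the robot as it stands.
- The arm moves only by the shell command python3 -m creep 'ROWS' [FORCE]. ROWS is JSON, a list that holds one entry, the list of rows, each a list of 7 numbers: the opening in per cent of the stroke, from 0 (shut) to 100 (fully open), then the shift along the tool's x, y, z in mm, then the turn, a rotation vector about the tool's x, y, z in degrees. In form: [[[grip, tx, ty, tz, rx, ry, rz], ...]]. A call has 1 to 10 rows; each row shifts and turns the commanded pose from where the row before left it, along the tool's axes as they then stand; what a row does not reach is not made up. A row lasts 1/12 s, in which the tool goes at most 41.7 mm and 7.16 degrees, less where a joint would pass 70% of its speed; a pose out of reach is approached as far as the arm can. A call is refused whole if a number of a shift passes 41.7 or a number of a turn 7.16, either way. A call with a gripper value outside its range is refused whole. The fingers move at their own pace and stop on an object; FORCE is the grip in N (left out, the last holds). Time passes only in rows, so rows that do not move let the fingers close. It gives the time, the measured TCP pose, the force and the opening at its end, in the units of the state.
- env.observe(): the state, without advancing time (a new reading comes with each control period).
- env.read_camera(name): name is "scene" or "side" or "wrist"; returns (picture, depth): 384x512x3 uint8, blue, green, red; 384x512 float32, m along the optical axis (not along the pixel's ray), 0 where there is no reading.
- env.calibration(name): a dict with "fx", "fy", "cx", "cy" (pixels), "dist" ([k1, k2, p1, p2, k3] as OpenCV has them; the pictures are not rectified), "eye" and "attitude" of the camera in the world. Camera axes: x right, y down, z forward; pixel columns grow to the right and rows downward; lengths in m; the calibration is good to about 2 mm. A picture is of the moment at which its call begins: read the wrist's pose just before it. calibration takes no time and is no camera call; for the wrist camera it gives the pose at the moment of the call.
- env.close_job(): hands the job in, once; it reports no verdict.
Trained networks look in the newest picture that a camera, given by its name, has taken for a name from the list of things; names that differ only in an ending like _2 or _b are one class to them, and where a whole thing is asked for, a point or a joint stands for the part that bears it (a point fixed in the world has none). Each returns a list of dicts, best first, with "p" (0 to 1); they miss things now and then, are a little off and sometimes report something else, mostly with a low value. They report only what shows in the picture. A call takes as long as a camera call. They do not tell look-alikes from the thing itself.
- env.find_in(camera, query): "centre" ([x, y, z] in m, in world coordinates, good to about 4 mm: the middle of the surface that is visible of it).
- env.outline_of(camera, query): "mask" (384x512 bool, what is visible of it).
The state is a dict: "time": time; "joints": joint angles; "dq": joint speeds; "joint_torque": joint torques, N m; "tcp_pos": TCP position; "ee_rot": TCP orientation; "ft_force": force on the tool from outside, world axes, zero at the start; "torque": the same for the moment, N m; "finger_gap": opening from 0.0 (shut) to 1.0 (fully open).
Only numpy, scipy, OpenCV 4.12 (cv2) and the standard library are available. Lean on these libraries where they do the work, as an engineer would, in place of code of your own. Each camera call takes 0.05 s, during which the arm holds its last target. There are 200 camera calls.

## Working session

There is one attempt and no reset: what is moved stays moved. The work goes in short steps, Python scripts to look and compute and a shell command to move; the robot and the scene stay as the last step left them, time stands still between calls to the robot, and variables do not carry over. Pictures are saved under pics/ and viewed, about 8 in all and at most 12, crops included, and the job is handed in when it is done.

```bash
ls; mkdir -p pics
cat > h.py <<'E'
import numpy as np, cv2
from scipy.spatial.transform import Rotation as R
from rig import env
def att(c):
    a=np.array(c["attitude"],float)
    return a if a.shape==(3,3) else R.from_rotvec(a).as_matrix() if a.size==3 else None
def pts(c,d,uv):
    K=np.array([[c["fx"],0,c["cx"]],[0,c["fy"],c["cy"]],[0,0,1]])
    n=cv2.undistortPoints(np.float64(uv).reshape(-1,1,2),K,np.array(c["dist"])).reshape(-1,2)
    p=np.c_[n,np.ones(len(n))]*np.asarray(d).reshape(-1,1)
    return p@att(c).T+np.array(c["eye"])
E
python3 - <<'E'
from h import *
s=env.observe(); print(s); print(env.nose_length)
for n in ["scene","side","wrist"]:
    c=env.calibration(n); print(n,c)
    im,d=env.read_camera(n); cv2.imwrite(f"pics/{n}0.png",im)
    for q in ["stain_box","key_red_head","key_blue_head","key_yellow_head","cup_mid"]:
        try: print(q,[(np.round(x["centre"],3).tolist(),round(x["p"],2)) for x in env.find_in(n,q)])
        except Exception as e: print(q,e)
a=cv2.imread("pics/scene0.png");b=cv2.imread("pics/side0.png")
cv2.imwrite("pics/both.png",cv2.resize(np.hstack([a,b]),(800,300)))
E
```

```text
pics
{'time': 0.0, 'joints': array([-1.43242457e+00,  1.31145993e-01,  1.48927705e+00, -1.00036216e-05,
        1.52300634e+00, -8.54106565e-02]), 'dq': array([ 4.31818141e-04,  1.23414868e-03,  2.22829554e-03,  9.47605546e-04,
       -6.23244710e-04, -2.27162713e-05]), 'joint_torque': array([ 1.89727849e-03, -5.59833527e+01, -4.91766572e+01,  7.70763285e-02,
        3.54606751e-02, -1.93352457e-04]), 'tcp_pos': array([ 0.13313315, -0.5848053 ,  0.40369743]), 'ee_rot': array([-3.12012292e+00, -3.50579354e-01,  9.20268864e-05]), 'ft_force': array([ 0.45639431,  0.22404944, -0.4107509 ]), 'torque': array([ 0.00479418,  0.03425043, -0.01188164]), 'finger_gap': 0.9995964120263376}
0.1861
scene {'fx': 353.4201057006495, 'fy': 353.4201057006495, 'cx': 254.1819929791548, 'cy': 196.820118173523, 'dist': array([0.00167449, 0.        , 0.        , 0.        , 0.        ]), 'eye': array([-0.04357913,  0.50089303,  0.52430162]), 'attitude': array([-1.1889344 ,  2.04715558, -1.17863246])}
stain_box [([0.544, -0.075, 0.078], 0.8), ([0.489, 0.305, 0.077], 0.27)]
key_red_head [([0.482, 0.306, 0.076]
[... 462 characters left out ...]
2.04784989,  0.53353342, -0.295155  ])}
stain_box [([0.561, -0.146, 0.077], 0.89)]
key_red_head [([0.484, 0.298, 0.073], 0.38)]
key_blue_head [([0.603, 0.161, 0.011], 0.66), ([0.492, 0.113, 0.016], 0.45)]
key_yellow_head [([0.491, 0.244, 0.074], 0.39)]
cup_mid [([0.69, 0.356, 0.052], 0.79), ([0.476, 0.26, 0.035], 0.2)]
wrist {'fx': 292.8777503788009, 'fy': 292.8777503788009, 'cx': 254.655572577474, 'cy': 192.52275874179406, 'dist': array([-0.02938557,  0.        ,  0.        ,  0.        ,  0.        ]), 'eye': array([ 0.19763171, -0.56990969,  0.38454812]), 'attitude': array([ 2.29916613, -1.83458952, -0.22476575])}
stain_box []
key_red_head []
key_blue_head []
key_yellow_head []
cup_mid []
```

View pics/both.png

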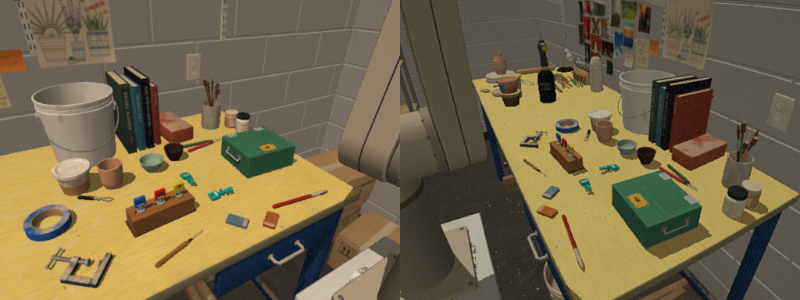

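Run:
```python
from h import *
s=env.observe(); T=R.from_rotvec(s["ee_rot"]).as_matrix(); c=env.calibration("wrist")
print("cam in tool",T.T@(c["eye"]-s["tcp_pos"]),"\n",T.T@att(c),"\nT",T)
for n in ["scene","side"]:
    c=env.calibration(n); im,d=env.read_camera(n)
    v,u=np.nonzero(d>0); P=pts(c,d[v,u],np.c_[u,v]); col=im[v,u].astype(int); hsv=cv2.cvtColor(im,cv2.COLOR_BGR2HSV)[v,u].astype(int)
    g=(hsv[:,0]>50)&(hsv[:,0]<90)&(hsv[:,1]>80)&(abs(P[:,2]-.08)<.005)&(P[:,0]>.3)&(P[:,0]<.9)&(P[:,1]<.1)&(P[:,1]>-.3)
    r=cv2.minAreaRect(np.float32(P[g][:,:2]*1000)); print(n,"box",r,g.sum(),np.median(P[g][:,2]))
    b=(hsv[:,0]>15)&(hsv[:,0]<32)&(hsv[:,1]>90)&(abs(P[:,2]-.081)<.006)&(P[:,0]>.4)&(P[:,0]<.7)&(P[:,1]<.1)&(P[:,1]>-.3)
    print("brass",b.sum(),cv2.minAreaRect(np.float32(P[b][:,:2]*1000)) if b.sum()>5 else "",P[b].mean(0))
    k=(abs(P[:,2]-.048)<.004)&(abs(P[:,0]-.48)<.08)&(P[:,1]>.17)&(P[:,1]<.43)&(hsv[:,0]<25)
    print("block",k.sum(),cv2.minAreaRect(np.float32(P[k][:,:2]*1000)))
```

```text
cam in tool [ 0.066183   -0.00043798  0.02019246] 
 [[ 6.15131422e-05 -9.70191887e-01 -2.42337985e-01]
 [ 9.99999717e-01 -1.21900517e-04  7.41856534e-04]
 [-7.49284316e-04 -2.42337962e-01  9.70191605e-01]] 
T [[ 9.75046861e-01  2.21999141e-01  1.37081121e-05]
 [ 2.21999141e-01 -9.75046861e-01  1.43628236e-06]
 [ 1.36849051e-05  1.64274650e-06 -1.00000000e+00]]
scene box ((644.3690795898438, -108.0785140991211), (190.8423614501953, 283.86993408203125), 84.97804260253906) 1867 0.08164065785142216
brass 155 ((600.700927734375, -76.81106567382812), (189.639404296875, 61.09883499145508), 19.866106033325195) [ 0.54047972 -0.09789584  0.08196766]
block 1308 ((488.317626953125, 304.2278747558594), (58.251434326171875, 173.8973388671875), 2.7982778549194336)
side box ((667.37646484375, -116.591552734375), (193.28184509277344, 333.44036865234375), 84.2618408203125) 4044 0.079807757251386
brass 314 ((597.26025390625, -106.35050201416016), (187.73289489746094, 162.13360595703125), 85.27484893798828) [ 0.53929428 -0.1032315   0.08010514]
block 457 ((487.8966979980469, 303.36810302734375), (58.037635803222656, 175.34080505371094), 3.5488977432250977)
```

```bash
python3 -m creep '[[[100,0,0,0,0,0,-7.16],[100,0,0,0,0,0,-7.16],[100,0,0,0,0,0,-7.16],[100,0,0,0,0,0,-7.16],[100,0,0,0,0,0,-7.16],[100,0,0,0,0,0,-7.16],[100,0,0,0,0,0,-7.16],[100,0,0,0,0,0,-7.16],[100,0,0,0,0,0,-7.16],[100,0,0,0,0,0,-7.16]]]'
python3 -m creep '[[[100,32.6,22,2.2,0,0,0],[100,32.6,22,2.2,0,0,0],[100,32.6,22,2.2,0,0,0],[100,32.6,22,2.2,0,0,0],[100,32.6,22,2.2,0,0,0],[100,32.6,22,2.2,0,0,0],[100,32.6,22,2.2,0,0,0],[100,32.6,22,2.2,0,0,0],[100,32.6,22,2.2,0,0,0],[100,32.6,22,2.2,0,0,0]]]'
python3 -m creep '[[[100,32.6,22,2.2,0,0,0],[100,32.6,22,2.2,0,0,0],[100,32.6,22,2.2,0,0,0],[100,32.6,22,2.2,0,0,0],[100,32.6,22,2.2,0,0,0],[100,32.6,22,2.2,0,0,0],[100,0,0,0,0,0,0],[100,0,0,0,0,0,0]]]'
```

```text
time: 1.83
tcp_pos: [0.1332, -0.585, 0.4048]
ee_rot: [2.32, 2.118, -0.0]
ft_force: [-0.7, 0.2, 0.5]
finger_gap: 0.999
time: 2.67
tcp_pos: [0.3846, -0.2802, 0.383]
ee_rot: [2.326, 2.11, 0.0]
ft_force: [-0.1, 0.0, -0.3]
finger_gap: 1.003
time: 3.33
tcp_pos: [0.535, -0.0983, 0.3691]
ee_rot: [-2.322, -2.115, 0.001]
ft_force: [0.0, 0.2, 0.3]
finger_gap: 0.999
```

Run:
```python
from h import *
s=env.observe(); print(s["time"],s["tcp_pos"],s["ee_rot"],s["joints"])
c=env.calibration("wrist"); im,d=env.read_camera("wrist"); cv2.imwrite("pics/w1.png",im)
np.savez("w1.npz",im=im,d=d,**{k:np.array(v) for k,v in c.items()})
```

```text
3.3333 [ 0.5349945  -0.09825748  0.36910785] [-2.32228909e+00 -2.11477120e+00  6.36568201e-04] [-2.75910269e-01 -1.41767322e-03  1.69097644e+00  1.89591526e-05
  1.45283189e+00 -1.82442162e-01]
```

View pics/w1.png

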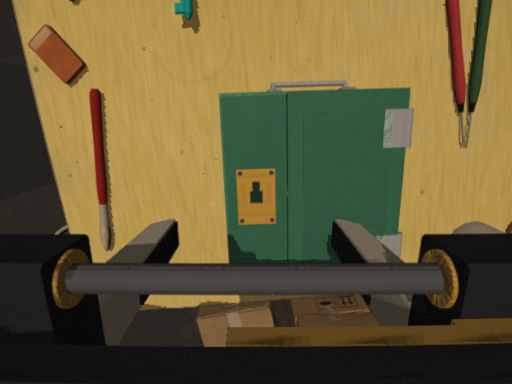

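Run:
```python
from h import *
z=np.load("w1.npz"); im=z["im"]; d=z["d"]; c={k:z[k] for k in z.files}
hsv=cv2.cvtColor(im,cv2.COLOR_BGR2HSV)
m=np.zeros(d.shape,np.uint8); 
roi=(slice(155,240),slice(225,290))
m[roi]=((hsv[roi][...,0]<28)&(hsv[roi][...,1]>100)&(hsv[roi][...,2]>90))*255
cs,h=cv2.findContours(m,cv2.RETR_CCOMP,cv2.CHAIN_APPROX_NONE)
print([ (len(k),cv2.boundingRect(k)) for k in cs])
def plane(uv,zz):  # intersect with plane z
    a=pts(c,np.ones(len(uv)),uv); e=c["eye"]; r=a-e; return e+r*((zz-e[2])/r[:,2])[:,None]
big=max(cs,key=cv2.contourArea)
zt=pts(c,d[m>0],np.argwhere(m>0)[:,::-1])[:,2]; print("plate z",np.median(zt),zt.std())
P=plane(big.reshape(-1,2),.081)[:,:2]*1000; r=cv2.minAreaRect(np.float32(P)); print("plate",r)
g=((hsv[...,0]>60)&(hsv[...,0]<90)&(hsv[...,1]>100)).astype(np.uint8)*255; g[:, :200]=0; g[250:]=0
cc=max(cv2.findContours(g,0,1)[0],key=cv2.contourArea); P=plane(cc.reshape(-1,2),.08)[:,:2]*1000
print("box",cv2.minAreaRect(np.float32(P)))
# dark hole rows/cols
gray=cv2.cvtColor(im,cv2.COLOR_BGR2GRAY)[178:206,246:268]; print(gray)
```

```text
[(62, (225, 209, 3, 31)), (2, (287, 192, 1, 2)), (183, (236, 168, 40, 57)), (12, (239, 218, 6, 6)), (11, (270, 217, 5, 6)), (61, (249, 181, 15, 23)), (12, (237, 171, 6, 6)), (12, (268, 170, 6, 6))]
plate z 0.08084361583698935 0.02690721530924312
plate ((534.9481201171875, -102.52772521972656), (54.487911224365234, 36.274497985839844), 86.43440246582031)
box ((590.3519897460938, -87.16145324707031), (150.79531860351562, 166.4060821533203), 86.53575897216797)
[[126 127 130 126 128 128 126 129 128 129 129 128 130 129 129 131 130 129
  130 129 130 129]
 [130 130 130 130 129 129 129 132 132 132 131 132 130 131 131 131 130 132
  130 131 131 131]
 [130 129 129 129 131 130 130 129 128 130 130 129 129 128 129 130 130 129
  129 129 129 129]
 [130 128 129 128 130 127 109 101 101 104 102 101  99 106 125 127 128 130
  130 128 128 126]
 [129 130 130 128 127 122  76  51  47  48  49  50  54  88 121 126 127 128
  130 129 127 126]
 [130 131 128 128 126 124  73  41  35  38  37  35  42  80 120 127 128 128
  130 130 126 124]
 [128 130 129 128 127 124  75  42  36  37  36  36  39  74 119 125 127 129
  130 
[... 1266 characters left out ...]
9  38  38  37  37  41  74 121
  129 127 126 124]
 [127 128 130 126  72  40  36  37  40  37  39  38  38  37  37  39  72 121
  129 129 125 124]
 [126 130 131 127  72  41  37  37  35  35  38  38  36  37  35  38  68 120
  127 126 127 123]
 [125 129 130 128  77  45  41  41  41  43  42  41  42  43  40  43  67 119
  129 127 126 126]
 [126 128 130 126  84  65  64  64  66  65  69  71  72  70  70  73  85 120
  128 127 126 125]
 [127 125 129 126 104  96  95 102 106 107 107 107 107 106 107 112 118 124
  126 125 125 125]
 [127 124 126 126 124 125 124 125 125 126 125 126 127 127 126 126 127 127
  126 124 126 125]
 [126 125 127 126 126 128 127 128 127 127 127 126 127 127 127 127 128 127
  127 127 126 127]]
```

```bash
python3 -m creep '[[[100,39.5,-8.6,0,0,0,0],[100,39.5,-8.6,0,0,0,0],[100,39.5,-8.6,0,0,0,0],[100,39.5,-8.6,0,0,0,0],[100,39.5,-8.6,0,0,0,0],[100,39.5,-8.6,0,0,0,0],[100,39.5,-8.6,0,0,0,0],[100,39.5,-8.6,0,0,0,0],[100,39.5,-8.6,0,0,0,0],[100,39.5,-8.6,0,0,0,0]]]'
python3 -m creep '[[[100,0,0,0,0,0,-4],[100,0,0,0,0,0,-4],[100,0,0,0,0,0,0]]]'
cat >> h.py <<'E'
def plane(c,uv,zz):
    a=pts(c,np.ones(len(uv)),uv); e=np.array(c["eye"]); r=a-e; return e+r*((zz-e[2])/r[:,2])[:,None]
def yaw(s):
    T=R.from_rotvec(s["ee_rot"]).as_matrix(); return np.degrees(np.arctan2(T[1,0],T[0,0]))
def go(target):  # world TCP target -> tool mm
    s=env.observe(); T=R.from_rotvec(s["ee_rot"]).as_matrix(); return (T.T@(np.array(target)-s["tcp_pos"])*1000).round(1)
E
python3 - <<'E'
from h import *
z=np.load("w1.npz"); c={k:z[k] for k in z.files}
print("keyhole, slot end",plane(c,[[256,196.5],[256,181]],.081))
s=env.observe(); print(s["time"],s["tcp_pos"],yaw(s))
c=env.calibration("wrist"); im,d=env.read_camera("wrist"); 
np.savez("w2.npz",im=im,d=d,**{k:np.array(v) for k,v in c.items()})
cv2.imwrite("pics/w2.png",cv2.resize(im[60:300,100:420],(800,600)))
v,u=np.nonzero(d>0); P=pts(c,d[v,u],np.c_[u,v]); hsv=cv2.cvtColor(im,cv2.COLOR_BGR2HSV)[v,u].astype(int)
near=(abs(P[:,0]-.488)<.08)&(abs(P[:,1]-.304)<.12)
k=near&(abs(P[:,2]-.048)<.004)&(hsv[:,0]<25); print("block",k.sum(),P[k][:,2].mean(),cv2.minAreaRect(np.float32(P[k][:,:2]*1000)))
for n,a,b in [("red",(0,172),(7,180)),("blue",(98,98),(128,128)),("yellow",(20,20),(35,35))]:
    h=hsv[:,0]; q=near&(((h>=a[0])&(h<=b[0]))|((h>=a[1])&(h<=b[1])))&(hsv[:,1]>120)&(abs(P[:,2]-.09)<.006)
    print(n,q.sum(),P[q].mean(0),P[q][:,2].max(),cv2.minAreaRect(np.float32(P[q][:,:2]*1000)))
E
```

```text
time: 4.22
tcp_pos: [0.4869, 0.3015, 0.3701]
ee_rot: [2.329, 2.108, 0.001]
ft_force: [1.2, -0.0, -0.3]
finger_gap: 1.0
time: 4.47
tcp_pos: [0.4871, 0.3007, 0.3696]
ee_rot: [2.17, 2.271, -0.0]
ft_force: [0.8, 0.3, -0.5]
finger_gap: 1.004
keyhole, slot end [[ 0.53505184 -0.10223156  0.081     ]
 [ 0.5364316  -0.08731829  0.081     ]]
4.4667 [0.48714172 0.30067441 0.36964768] 92.59389594369004
block 7237 0.047984571468373156 ((487.7345886230469, 304.373046875), (56.220699310302734, 173.13949584960938), 3.5024170875549316)
red 295 [0.48784705 0.30533604 0.08915468] 0.09111844069262348 ((488.14093017578125, 304.96685791015625), (8.399031639099121, 29.469907760620117), 2.4859535694122314)
blue 323 [0.48456632 0.35992094 0.08925662] 0.09195838091633912 ((484.2568359375, 359.5937194824219), (8.696267127990723, 28.255144119262695), 2.839986562728882)
yellow 260 [0.49107274 0.25124019 0.08910552] 0.09147373728090796 ((491.1508483886719, 250.2012939453125), (7.799815654754639, 29.209074020385742), 2.6399145126342773)
```

View pics/w2.png

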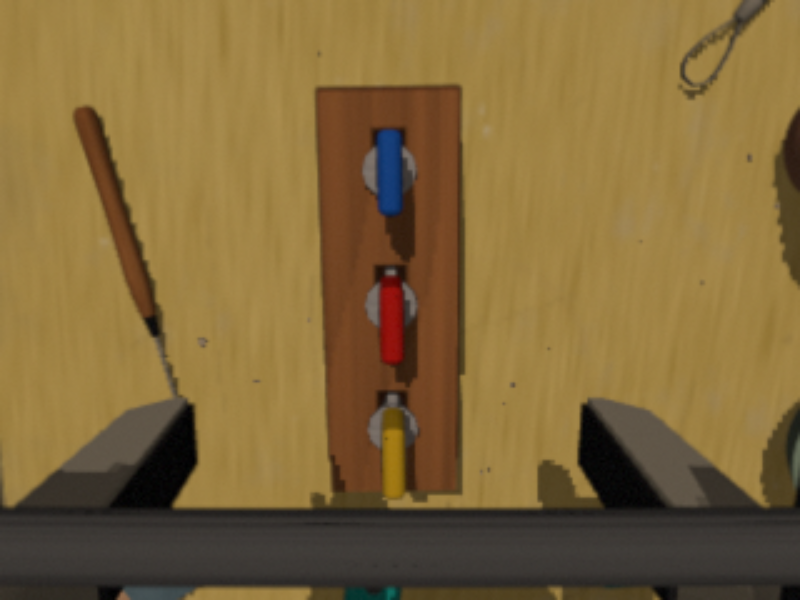

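```bash
python3 -c "
from h import *
print(go([.4910,.2504,.2445]),yaw(env.observe()))"
```

```text
[-50.    1.7 125.2] 92.297946358149
```

```bash
python3 -m creep '[[[40,-25,0.8,15,0,0,-0.4],[40,-25,0.9,15,0,0,0],[40,0,0,30,0,0,0],[40,0,0,30,0,0,0],[40,0,0,25,0,0,0],[40,0,0,10.2,0,0,0],[40,0,0,0,0,0,0]]]' 30
python3 -c "
from h import *
s=env.observe();print(go([.4910,.2504,.2445]),yaw(s),s['finger_gap'],s['tcp_pos'])"
```

```text
time: 5.1
tcp_pos: [0.49, 0.2497, 0.2415]
ee_rot: [-2.169, -2.27, 0.008]
ft_force: [-0.2, -0.2, 0.6]
finger_gap: 0.546
[ 0.6  1.  -3. ] 92.61552247439401 0.5457957202300499 [0.48998926 0.24974355 0.24146867]
```

```bash
python3 -m creep '[[[20,0,0,0,0,0,0],[20,0,0,0,0,0,0],[15,0,0,0,0,0,0]]]' 
python3 -c "
from h import *
s=env.observe();print(go([.4910,.2504,.2445]),yaw(s),s['finger_gap'],s['tcp_pos'])"
```

```text
time: 5.35
tcp_pos: [0.492, 0.2518, 0.2467]
ee_rot: [2.166, 2.274, 0.005]
ft_force: [-0.6, 0.2, 0.7]
finger_gap: 0.332
[-1.3 -1.1  2.2] 92.78844792649592 0.33189951770478726 [0.49204221 0.25177047 0.24672196]
```

```bash
for i in 1 2 3; do python3 -m creep '[[[0,0,0,0,0,0,0],[0,0,0,0,0,0,0]]]' 30; done
```

```text
time: 5.52
tcp_pos: [0.4915, 0.2518, 0.2457]
ee_rot: [2.165, 2.275, 0.003]
ft_force: [1.4, 0.9, 0.2]
finger_gap: 0.19
time: 5.68
tcp_pos: [0.4912, 0.2517, 0.245]
ee_rot: [2.166, 2.275, 0.002]
ft_force: [-0.5, -0.0, 2.5]
finger_gap: 0.094
time: 5.85
tcp_pos: [0.4913, 0.2517, 0.245]
ee_rot: [2.166, 2.275, 0.002]
ft_force: [-1.2, -0.0, 5.9]
finger_gap: 0.093
```

```bash
python3 -m creep '[[[0,0,0,-10,0,0,0],[0,0,0,-20,0,0,0],[0,0,0,-35,0,0,0],[0,0,0,-35,0,0,0],[0,0,0,-20,0,0,0],[0,0,0,0,0,0,3.1],[0,0,0,0,0,0,3.1]]]'
python3 -m creep '[[[0,-20,3.7,0,0,0,0],[0,-38,7.1,0,0,0,0],[0,-38,7.1,0,0,0,0],[0,-38,7.1,0,0,0,0],[0,-38,7.1,0,0,0,0],[0,-38,7.1,0,0,0,0],[0,-38,7.1,0,0,0,0],[0,-38,7.1,0,0,0,0],[0,-38,7.1,0,0,0,0],[0,-24.6,4.8,0,0,0,0]]]'
python3 -m creep '[[[0,0,0,20,0,0,0],[0,0,0,12,0,0,0],[0,0,0,5,0,0,0],[0,0,0,0,0,0,0],[0,0,0,0,0,0,0],[0,0,0,0,0,0,0]]]'
python3 - <<'E'
from h import *
s=env.observe(); print(s["tcp_pos"],yaw(s),go([.5352,-.1003,.323]),s["ee_rot"])
c=env.calibration("wrist"); im,d=env.read_camera("wrist")
np.savez("w3.npz",im=im,d=d,**{k:np.array(v) for k,v in c.items()})
cv2.imwrite("pics/w3.png",cv2.resize(im[120:300,160:360],(800,720))[:600])
E
```

```text
time: 6.43
tcp_pos: [0.4915, 0.2517, 0.3673]
ee_rot: [2.287, 2.151, 0.006]
ft_force: [0.0, 0.6, -0.4]
finger_gap: 0.097
time: 7.27
tcp_pos: [0.5353, -0.1036, 0.3646]
ee_rot: [2.287, 2.153, -0.001]
ft_force: [-0.1, 0.8, -1.0]
finger_gap: 0.094
time: 7.77
tcp_pos: [0.5359, -0.0995, 0.3281]
ee_rot: [2.284, 2.156, 0.001]
ft_force: [0.2, -0.1, -0.2]
finger_gap: 0.095
[ 0.53586964 -0.0994994   0.32810139] 86.70392540025242 [-0.8 -0.6  5.1] [2.28398574e+00 2.15623355e+00 6.65080096e-04]
```

View pics/w3.png

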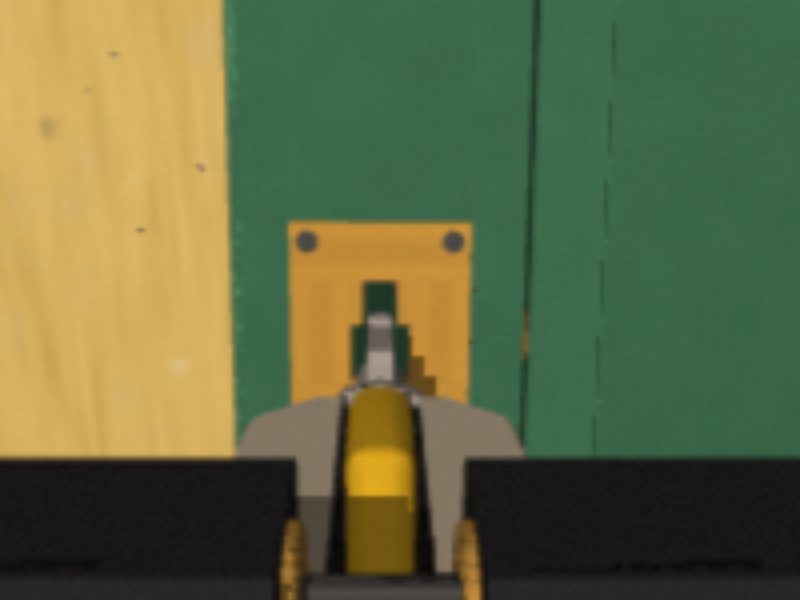

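Run:
```python
from h import *
z=np.load("w3.npz"); c={k:z[k] for k in z.files}; im=z["im"]
g=cv2.cvtColor(im,cv2.COLOR_BGR2GRAY)
print(g[188:216,246:266])
T=R.from_rotvec([2.28398574e+00,2.15623355e+00,0]).as_matrix(); tcp=np.array([0.53586964,-0.0994994,0.32810139])
def tool(uv,zz): return ((plane(c,uv,zz)-tcp)@T*1000).round(1)
print("bit tip bottom",tool([[254.6,198.8]],.1036))
print("slot end, plate corners",tool([[254.8,190.3],[232.2,175.4],[277.8,175.4]],.081))
```

```text
[[151 150 152 150 151 151 152 152 152 151 152 152 152 151 152 148 152 151
  152 151]
 [150 149 151 150 150 150 150 150 149 150 149 148 149 150 150 150 151 150
  150 150]
 [151 149 150 148 127  95  84  83  83  85  83  84  96 125 145 148 148 149
  150 150]
 [151 148 147 146 109  63  46  47  47  48  46  46  62 118 145 147 147 149
  150 150]
 [150 147 148 147 107  62  44  46  44  45  45  42  55 119 144 147 148 147
  150 150]
 [149 148 148 145 109  62  45  45  45  43  47  44  55 119 144 148 147 148
  150 151]
 [150 148 149 147 109  62  45  45  46  45  46  42  57 118 144 147 148 149
  150 150]
 [150 150 147 146 108  63  44  45  45  46  43  46  55 116 144 148 148 149
  148 150]
 [150 149 146 146 109  62  47  44  43  44  43  45  53 114 143 147 147 149
  150 149]
 [151 147 146 146 109  60  49  47  49  50  48  43  52 115 142 147 149 148
  149 151]
 [150 149 148 145 108  61  69  75  91  93  85  65  55 114 143 145 147 149
  150 149]
 [150 150 149 146 107  68 114 125 124 125 125 102  65 114 144 148 148 150
  150 151]
 [151 149 145 144 106  72 139 151 150 149 153 130  77 112 141 143 147 149
  150 
[... 705 characters left out ...]
5  79 144 156 155 156 155 155  85  46  45  46  67  85
   87  90]
 [151 110  63  44  48  80 145 156 155 155 157 155  87  47  44  48  67  75
   75  82]
 [149 110  62  46  69 107 146 153 152 152 153 152  88  50  46  48  67  75
   76  84]
 [149 110  62  56  88 111 145 151 149 150 150 148  88  54  48  48  66  76
   76  83]
 [149 111  67  71  91 112 145 151 147 149 152 149  87  55  51  48  66  74
   75  85]
 [149 115  93  87  93 111 143 146 127 132 146 148  88  57  52  56  68  76
   76  77]
 [147 133 117  95  88  92 107 101  97  97  96  92  78  61  58  63  70  76
   77  76]]
bit tip bottom [[ 11.3  -0.7 224.5]]
slot end, plate corners [[ 12.1  -0.5 247.1]
 [ 24.2 -18.3 247.1]
 [ 24.2  17.6 247.1]]
```

```bash
python3 -m creep '[[[0,-0.7,0.2,8,0,0,0.2],[0,0,0,8,0,0,0],[0,0,0,6,0,0,0],[0,0,0,4,0,0,0],[0,0,0,4,0,0,0],[0,0,0,4,0,0,0]]]'
python3 -m creep '[[[0,0,0,4,0,0,0],[0,0,0,4,0,0,0],[0,0,0,4,0,0,0],[0,0,0,2,0,0,0],[0,0,0,0,0,0,0]]]'
```

```text
time: 8.32
tcp_pos: [0.5357, -0.101, 0.2927]
ee_rot: [-2.289, -2.151, 0.0]
ft_force: [-0.2, 0.3, 0.0]
finger_gap: 0.1
time: 8.73
tcp_pos: [0.5356, -0.101, 0.2787]
ee_rot: [-2.289, -2.15, 0.001]
ft_force: [-0.5, 0.3, -0.4]
finger_gap: 0.097
```

```bash
python3 -m creep '[[[0,0,0,1,0,0,0],[0,0,0,0.5,0,0,0],[0,0,0,0,0,0,0]]]'; python3 -c "
from h import *
s=env.observe();print(s['ft_force'],s['torque'],yaw(s),s['tcp_pos'])"
```

```text
time: 8.98
tcp_pos: [0.5359, -0.1011, 0.2781]
ee_rot: [2.289, 2.151, 0.0]
ft_force: [-0.1, 1.0, -1.0]
finger_gap: 0.093
[-0.12225113  1.03073635 -1.00673554] [-0.08286127 -0.07211658 -0.02680015] 86.42088375602661 [ 0.53591965 -0.10108137  0.27809966]
```

```bash
python3 -m creep '[[[0,0,0,1,0,0,0],[0,0,0,0,0,0,0]]]'; python3 -c "
from h import *
s=env.observe();print(s['ft_force'],s['torque'],yaw(s),s['tcp_pos'])"
python3 -m creep '[[[0,-0.01,0.16,0,0,0,4],[0,-0.01,0.16,0,0,0,4],[0,-0.01,0.16,0,0,0,4],[0,0,0,0,0,0,0]]]'; python3 -c "
from h import *
s=env.observe();print(s['ft_force'],s['torque'],yaw(s),s['tcp_pos'])"
```

```text
time: 9.15
tcp_pos: [0.536, -0.1011, 0.278]
ee_rot: [2.289, 2.151, 0.0]
ft_force: [-3.9, 0.9, 7.6]
finger_gap: 0.093
[-3.88393014  0.8771266   7.56546824] [0.10071198 0.66992148 0.02144453] 86.42797307250308 [ 0.53597741 -0.10107477  0.27800627]
time: 9.48
tcp_pos: [0.5363, -0.101, 0.278]
ee_rot: [-2.506, -1.894, 0.0]
ft_force: [-5.0, 1.4, 10.2]
finger_gap: 0.093
[-5.04291669  1.41202166 10.15675656] [0.35742352 1.09653192 0.06796506] 74.17663568222348 [ 0.53626556 -0.10104264  0.27798919]
```

```bash
cat > o.sh <<'E'
python3 -c "
from h import *
s=env.observe();print(s['torque'].round(3),round(yaw(s),2),s['joints'][5].round(3))"
E
python3 -m creep '[[[0,0,0.16,-0.5,0,0,4],[0,0,0.16,0,0,0,4],[0,0,0,0,0,0,0]]]'; sh o.sh
python3 -m creep '[[[0,0,0.16,0,0,0,4],[0,0,0.16,0,0,0,4],[0,0,0,0,0,0,0]]]'; sh o.sh
python3 -m creep '[[[0,0,0.12,0,0,0,3],[0,0,0.12,0,0,0,3],[0,0,0,0,0,0,0]]]'; sh o.sh
```

```text
time: 9.73
tcp_pos: [0.5362, -0.1009, 0.278]
ee_rot: [-2.631, -1.714, 0.001]
ft_force: [-6.3, 3.3, 8.5]
finger_gap: 0.096
[0.532 1.395 0.077] 66.18 0.135
time: 9.98
tcp_pos: [0.5364, -0.1009, 0.278]
ee_rot: [-2.743, -1.526, 0.002]
ft_force: [-8.3, 3.9, 9.5]
finger_gap: 0.092
[0.729 1.554 0.061] 58.18 0.275
time: 10.23
tcp_pos: [0.5366, -0.1009, 0.278]
ee_rot: [-2.819, -1.383, 0.002]
ft_force: [-9.4, 4.5, 8.8]
finger_gap: 0.091
[0.855 1.552 0.1  ] 52.25 0.378
```

```bash
python3 -m creep '[[[0,0,-0.5,0,0,0,3],[0,0,0.1,0,0,0,3],[0,0,0,0,0,0,0]]]'; sh o.sh
python3 -m creep '[[[0,0,0.1,0,0,0,4],[0,0,0.1,0,0,0,3],[0,0,0,0,0,0,0]]]'; sh o.sh
```

```text
time: 10.48
tcp_pos: [0.5364, -0.1007, 0.278]
ee_rot: [-2.887, -1.233, 0.001]
ft_force: [-6.4, 4.7, 9.2]
finger_gap: 0.098
[0.845 1.319 0.086] 46.25 0.483
time: 10.73
tcp_pos: [0.5366, -0.1008, 0.278]
ee_rot: [-2.958, -1.054, 0.001]
ft_force: [-6.0, 4.5, 8.3]
finger_gap: 0.094
[0.904 1.207 0.038] 39.24 0.606
```

```bash
python3 -m creep '[[[0,0,0.1,0,0,0,4],[0,0,0.1,0,0,0,4],[0,0,0.1,0,0,0,4],[0,0,0.1,0,0,0,4],[0,0,0,0,0,0,0]]]'; sh o.sh
python3 -m creep '[[[0,0,0.1,0,0,0,4],[0,0,0.1,0,0,0,4],[0,0,0.1,0,0,0,3],[0,0,0,0,0,0,0]]]'; sh o.sh
python3 - <<'E'
from h import *
im,d=env.read_camera("side"); cv2.imwrite("pics/s1.png",cv2.resize(im[150:330,230:430],(667,600)))
E
```

```text
time: 11.15
tcp_pos: [0.537, -0.1012, 0.278]
ee_rot: [-3.076, -0.631, 0.0]
ft_force: [-3.9, 3.8, 5.2]
finger_gap: 0.089
[0.767 0.798 0.021] 23.18 0.885
time: 11.48
tcp_pos: [0.5372, -0.1014, 0.278]
ee_rot: [-3.122, -0.335, 0.0]
ft_force: [-2.9, 4.6, 5.3]
finger_gap: 0.094
[0.877 0.706 0.019] 12.24 1.076
```

View pics/s1.png

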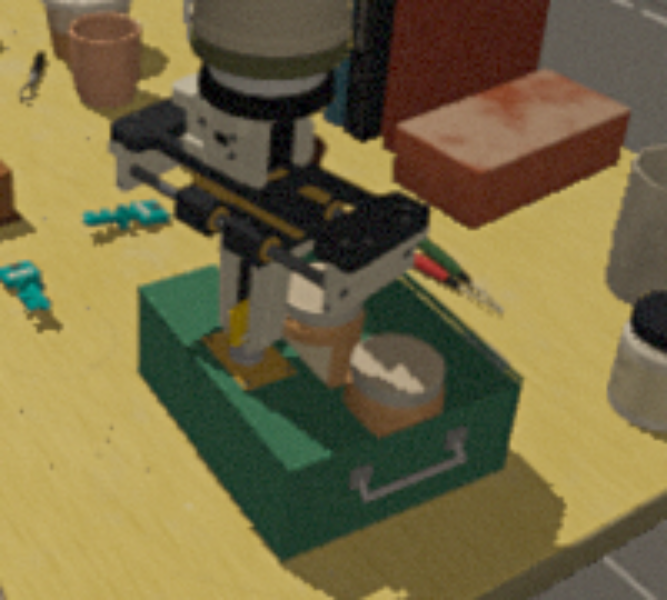

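```bash
python3 -m creep '[[[30,0,0,0,0,0,0],[30,0,0,0,0,0,0],[30,0,0,0,0,0,0],[30,0,0,0,0,0,0]]]'; sh o.sh
python3 -m creep '[[[30,0,0,-8,0,0,0],[30,0,0,-20,0,0,0],[30,0,0,-30,0,0,0],[30,0,0,-35,0,0,0],[30,0,0,-20,0,0,0],[30,0,0,0,0,0,0],[30,0,0,0,0,0,0],[30,0,0,0,0,0,0],[30,0,0,0,0,0,0]]]'
python3 - <<'E'
from h import *
c=env.calibration("wrist"); im,d=env.read_camera("wrist"); 
im2,d2=env.read_camera("side"); c2=env.calibration("side"); im3,_=env.read_camera("scene")
a=cv2.resize(im,(400,300)); b=cv2.resize(im2[150:330,230:470],(400,300)); e=cv2.resize(im3[150:345,100:360],(400,300))
cv2.imwrite("pics/fin.png",np.vstack([np.hstack([a,b]),np.hstack([e,e*0])]))
v,u=np.nonzero(d>0); P=pts(c,d[v,u],np.c_[u,v]); h=cv2.cvtColor(im,cv2.COLOR_BGR2HSV)[v,u].astype(int)
q=(h[:,0]>=20)&(h[:,0]<=35)&(h[:,1]>120)&(np.hypot(P[:,0]-.535,P[:,1]+.102)<.03)&(P[:,2]>.085)&(P[:,2]<.14)
print(q.sum(),P[q].mean(0),np.percentile(P[q][:,2],[5,50,95]),cv2.minAreaRect(np.float32(P[q][:,:2]*1000)))
v,u=np.nonzero(d2>0); P=pts(c2,d2[v,u],np.c_[u,v]); h=cv2.cvtColor(im2,cv2.COLOR_BGR2HSV)[v,u].astype(int)
g=(h[:,0]>50)&(h[:,0]<90)&(h[:,1]>80)&(P[:,0]>.55)&(P[:,0]<.75)&(abs(P[:,1]+.11)<.1)&(P[:,2]>.1)
print("lid z",g.sum(),np.percentile(P[g],[2,98],axis=0).round(3)); print(env.observe()["time"])
E
```

```text
time: 11.87
tcp_pos: [0.5372, -0.1021, 0.2773]
ee_rot: [3.123, 0.34, 0.0]
ft_force: [0.2, 0.8, 0.9]
finger_gap: 0.289
[-0.039  0.011 -0.029] 12.42 1.072
time: 12.62
tcp_pos: [0.5367, -0.1019, 0.3886]
ee_rot: [-3.122, -0.34, 0.004]
ft_force: [0.2, 0.7, -0.9]
finger_gap: 0.303
356 [ 0.53640569 -0.10113586  0.12058807] [0.10697778 0.12204004 0.12367995] ((534.4307250976562, -101.2785415649414), (30.005878448486328, 8.933332443237305), 11.960503578186035)
lid z 1026 [[ 0.562 -0.202  0.101]
 [ 0.666 -0.024  0.329]]
12.7667
```

View pics/fin.png

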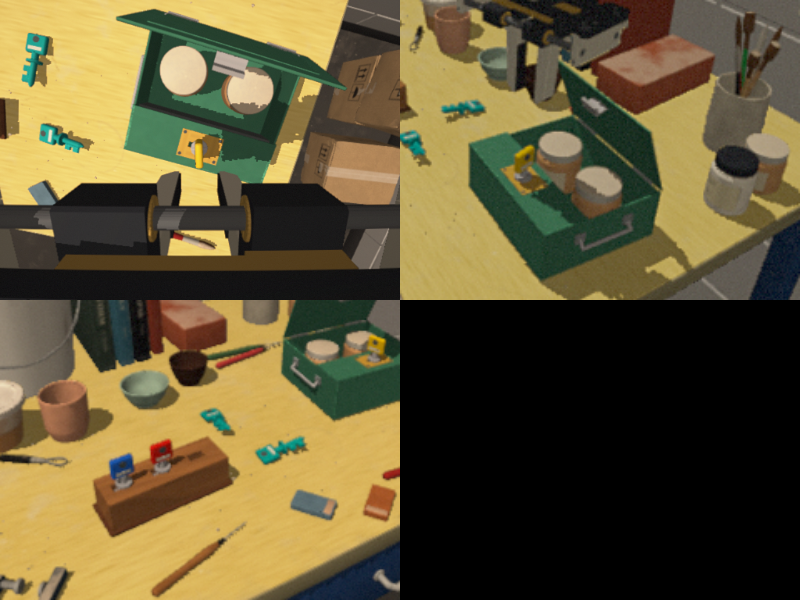

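```bash
python3 -m creep '[[[30,0,0,0,0,0,0],[30,0,0,0,0,0,0],[30,0,0,0,0,0,0],[30,0,0,0,0,0,0],[30,0,0,0,0,0,0],[30,0,0,0,0,0,0],[30,0,0,0,0,0,0],[30,0,0,0,0,0,0],[30,0,0,0,0,0,0],[30,0,0,0,0,0,0]]]'
python3 - <<'E'
from h import *
im2,d2=env.read_camera("side"); c2=env.calibration("side")
v,u=np.nonzero(d2>0); P=pts(c2,d2[v,u],np.c_[u,v]); h=cv2.cvtColor(im2,cv2.COLOR_BGR2HSV)[v,u].astype(int)
g=(h[:,0]>50)&(h[:,0]<90)&(h[:,1]>80)&(P[:,0]>.6)&(P[:,0]<.69)&(abs(P[:,1]+.11)<.08)&(P[:,2]>.1)&(P[:,2]<.2)
Q=P[g]; n=np.linalg.svd(Q-np.median(Q,0),full_matrices=False)[2][2]; print(g.sum(),"lid angle",np.arccos(abs(n[2])),np.percentile(Q,[2,98],axis=0).round(3))
env.close_job()
E
```

```text
time: 13.6
tcp_pos: [0.5372, -0.102, 0.3904]
ee_rot: [-3.123, -0.34, 0.0]
ft_force: [-0.4, -0.2, 0.3]
finger_gap: 0.304
852 lid angle 1.2044620771338934 [[ 0.631 -0.188  0.101]
 [ 0.665 -0.033  0.178]]
the job is handed in; nothing more can be done
```

The stain box is open: the yellow key was the first one I tried, and it turned. I turned it clockwise about 75° (1.3 rad), the lid sprang open, and I left the key in the lock. The job was handed in at about 13.7 s of the 72 s allowed.

- **Lid:** measured open at about 1.20 rad, its stop.
- **Key in the lock:** the top of its head is at about 0.123 m, which is where a fully seated key should be. I estimate the lock joint turned at least 0.9 rad after the key's play; I could not read it directly.
- **Other keys:** red and blue were never moved and still stand in the key block. I checked this by eye in the last picture only.
- **Bisque cup:** it looks unmoved in the same picture, and the arm never went near it.
- **Arm:** it ended above the key with the gripper open, touching nothing and reading almost no force.

One reading disagreed: my first estimate of the lid's height picked up other green surfaces and gave 0.329 m, which is too high. The later plane fit is the one to trust. No check failed.

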